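# Set out the acidity buffer from its kit case

## Task

Get the kit ready for an acidity check: lift the lid of the grey case right over until it stays open by itself, slide the white inner cover all the way across, off the buffer bottles, then take out the red-capped bottle and stand it upright on the white tray next to the beaker, setting it down without dropping it. Leave the green-capped bottle standing in its place in the case, and do not disturb the beaker or the empty cheese mould.

Things in the scene. Friction and masses are not known exactly. Their poses are not given: they have to be found in the camera images.
- case: Fixed dark grey case, latches undone, 200 mm deep (its x) by 280 wide (its y). Origin: centre of its underside, on the table; x points to the hinge side, away from the robot at yaw 0; z up. Walls 4 mm, rim 95 mm above the table, closed lid's top 125. Right half (y -134 to -15 mm): open bottle compartment, 192 deep by 119 wide. Left half: foam at 50 mm with spares, below the cover.
- hinge_mid (a point): Middle of the lid's hinge line, at the case's far rim: case frame (100, 0, 95) mm. The hinge line runs along the case's y.
- case_lid (a joint): Lid angle in rad: 0 shut, 1.85 fully open on its stop, leaning 16 degrees past upright. Lid 0.45 kg, 200 by 280 by 30 mm, little hinge friction: it falls shut below about 1.4 rad and falls open by itself beyond; lifting it at the tab takes about 2.5 N.
- lid_tab (a point): Grip point of the yellow lifting tab at the middle of the lid's front edge. Tab 36 mm wide (case y), 8 thick, reaching 35 mm out of the lid's front face; this point is 20 mm out, mid thickness, 220 mm from the hinge line, 100 mm above the table when shut. It turns with the lid: the tab points forward when shut, up when the lid is upright. x, y, z as the case's when shut.
- inner_cover (a joint): Position of the white inner cover in m: 0 = right over the bottle compartment, 0.136 = against its stop, wholly over the foam half. It slides along the case's +y in grooves just below the rim, with about 2 N of friction, and stays where it is left. Starts at 0 to 0.03.
- cover_rib (a point): Centre of the blue grip rib on the middle of the inner cover: 70 mm long (case x), 12 thick (case y), 18 high; this point is 96 mm above the table, the rib's top 105. Cover plate 186 (x) by 128 (y) by 4 mm, its top 87 mm above the table. Can be reached only with the lid open.
- red_mid (a point): Centre (half-way up) of the red-capped white bottle: 70 mm high, 75 g, z up its axis. Body 39 mm across to 47 mm above its foot, cap 41 mm across from 52 to 70. Starts in the case at case x = -36 or +36, y = -75.5 mm, foot in a foam recess (44 mm across, 12 deep, floor 10 mm above the table); top 80 mm above the table. Grip it by the cap: lower, the gripper's body may meet the case's rim.
- green_mid (a point): Centre of the green-capped bottle, the same shape, in the other of the two recesses (either way round). It stays there.
- tray_floor (a point): Centre of the inner floor of the fixed white tray, 5 mm above the table; tray 220 mm along its x (away from the robot at yaw 0) by 160 mm along its y outside, walls 4 mm thick and 14 mm high. The beaker stands in its +x half; the -x half is free.
- beaker_mid (a point): Centre (half-way up) of the glass beaker on the tray: 52 mm across, 65 mm high, 60 g, loose.
- mould_left_mid (a point): Centre (half-way up) of an empty white cheese mould, loose on the table to the left of the case, 92 mm across the rim, 82 mm high.

How it is judged:
By the outcome, as a careful person would: the job done as asked, in the order asked, and still so for the second after the job is handed in, with the robot touching nothing.
It also fails if it takes over 58 s, if anything falls off the work surface, if the arm or the gripper's body presses on something with over 40 N, if the wrist force passes 120 N, or if a joint passes its speed limit or range.

## Robot

A 6-joint arm with a two-finger parallel gripper is mounted at the origin on the work surface. World frame = base frame: x ahead of the robot, y to its left, z up, the work surface at z = 0. Lengths are in m, angles in rad, forces in N, time in s.
With the tool pointing down it reaches from about 0.35 to 0.775 m from the base axis. Payload 5.5 kg.
Tool frame: the origin (TCP) lies between the finger pads; the fingertips stand 22 mm ahead of it and the grasp point (between the pads) lies 3 mm ahead of it (env.finger_overhang is the distance from the TCP to the fingertips, in m); y points along the fingers, x is the direction in which the jaws open and shut, and the axes are right-handed (so a half turn about y gives the same grasp; the last joint's range is limited). The gripper opens to 85 mm and grips with 20 to 120 N. Pads are 22 mm wide; open, the fingers measure 114 mm over their backs; the gripper's body (76 mm by 85 mm) begins 54 mm behind the grasp point. The pads swing forward as they close: fully open they stand 13 mm farther back than shut.
Start: joints at [-1.406, 0.313, 0.046, 1.304, 0, 1.431], TCP at [0.173, -0.549, 0.253] pointing down, gripper open.
Joint ranges: [-2.76, 2.76], [-0.86, 1.69], [-1.03, 1.26], [-2.2, 2.34], [-1.47, 1.5], [-3.14, 3.14]. Speed limits (rad/s): [2.57, 2.57, 3.14, 3.14, 3.14, 3.14].

## Interface

Orientations are given as a unit quaternion [w, x, y, z].
In Python, from workcell import monitor, cams, job, env gives the robot as it stands.
- The arm moves only by the tool drive_tool, never from a script. Its argument "plan" is text: rows parted by semicolons, each of 7 numbers parted by spaces: the opening, from -1 (shut) to 1 (fully open), then the shift along the tool's x, y, z in mm, then the turn, a rotation vector about the tool's x, y, z in degrees. In form: gripper x y z rx ry rz; .... A call has 1 to 8 rows; each row shifts and turns the pose as measured when the row begins, along the tool's axes as they then stand; what a row does not reach is not made up. A row lasts 1/8 s, in which the tool goes at most 62.5 mm and 10.7 degrees, less where a joint would pass 70% of its speed; a pose out of reach is approached as far as the arm can. A call is refused whole if a number of a shift passes 62.5 or a number of a turn 10.7, either way. A call with a gripper value outside its range is refused whole. The fingers move at their own pace and stop on an object; "grip_force" is the grip in N (left out, the last holds). Time passes only in rows, so rows that do not move let the fingers close. It gives the time, the measured TCP pose, the force and the opening at its end, in the units of the state.
- monitor.get_state(): the state, without advancing time (a new reading comes with each control period).
- cams.read_camera(name): name is "side" or "top" or "wrist"; returns (picture, depth): 384x512x3 uint8, red, green, blue; 384x512 float32, m along the optical axis (not along the pixel's ray), 0 where there is no reading.
- cams.calibration(name): a dict with "fx", "fy", "cx", "cy" (pixels), "D" ([k1, k2, p1, p2, k3] as OpenCV has them; the pictures are not rectified), "R" (3x3) and "t" (3): a world point X has camera coordinates R X + t. Camera axes: x right, y down, z forward; pixel columns grow to the right and rows downward; lengths in m; the calibration is good to about 2 mm. A picture is of the moment at which its call begins: read the wrist's pose just before it. calibration takes no time and is no camera call; for the wrist camera it gives the pose at the moment of the call.
- job.hand_in(): hands the job in, once; it reports no verdict.
The state is a dict: "clock": time; "joint_pos": joint angles; "qvel": joint speeds; "tau": joint torques, N m; "tcp_pos": TCP position; "orientation": TCP orientation; "wrist_force": force on the tool from outside, world axes, zero at the start; "ft_torque": the same for the moment, N m; "finger_gap": finger opening in m.
Only numpy, scipy, OpenCV 4.12 (cv2) and the standard library are available. Lean on these libraries where they do the work, as an engineer would, in place of code of your own. Each camera call takes 0.05 s, during which the arm holds its last target.

## Working session

There is one attempt and no reset: what is moved stays moved. The work goes in short steps, Python scripts to look and compute and a tool call to move; the robot and the scene stay as the last step left them, time stands still between calls to the robot, and variables do not carry over. Pictures are saved under pics/ and viewed, and the job is handed in when it is done.

Besides the shell and the picture viewer there is one more tool, called after "Emit:" as name(argument=value, ...), one argument or row to a line, values as JSON. drive_tool: Moves the arm, as the interface text tells. Its arguments: {"type":"object","properties":{"plan":{"type":"string"},"grip_force":{"type":"number"}},"required":["plan"]}

```bash
ls; mkdir -p pics; cat > h.py <<'E'
import numpy as np, cv2
from workcell import monitor, cams, job, env
def grab(n,tag):
    c=cams.calibration(n); im,d=cams.read_camera(n)
    cv2.imwrite(f'pics/{tag}.png',im[:,:,::-1]); np.savez(f'pics/{tag}.npz',im=im,d=d,**{k:np.array(v) for k,v in c.items()})
    return c,im,d
def load(tag):
    z=np.load(f'pics/{tag}.npz'); return z,z['im'],z['d']
def K(c): return np.array([[c['fx'],0,c['cx']],[0,c['fy'],c['cy']],[0,0,1.]],float)
def ray(c,uv):
    p=cv2.undistortPoints(np.array(uv,float).reshape(-1,1,2),K(c),np.array(c['D'],float))[:,0]
    R=np.array(c['R']);t=np.array(c['t'])
    d=np.c_[p,np.ones(len(p))]@R; return -R.T@t, d
def onplane(c,uv,z):
    o,d=ray(c,uv); return o+d*((z-o[2])/d[:,2])[:,None]
def pts(c,d,mask):
    v,u=np.nonzero(mask&(d>0)); o,r=ray(c,np.c_[u,v]); return o+r*d[v,u][:,None]
def tri(c1,uv1,c2,uv2):
    o1,d1=ray(c1,uv1);o2,d2=ray(c2,uv2);d1=d1[0]/np.linalg.norm(d1);d2=d2[0]/np.linalg.norm(d2)
    s=np.linalg.lstsq(np.c_[d1,-d2],o2-o1,rcond=None)[0]
    a=o1+s[0]*d1;b=o2+s[1]*d2; return (a+b)/2,np.linalg.norm(a-b)
def hsv(im): return cv2.cvtColor(im,cv2.COLOR_RGB2HSV)
from scipy.spatial.transform import Rotation as Rn
def pose(): 
    s=monitor.get_state(); q=s['orientation']; return np.array(s['tcp_pos']),Rn.from_quat([q[1],q[2],q[3],q[0]]).as_matrix(),s
E
python3 - <<'E'
from h import *
for n in ['side','top','wrist']:
    grab(n,n+'0')
p,R,s=pose(); print(p,R.round(3),s)
print(env.finger_overhang)
E
```

```text
pics
[ 0.17248757 -0.54814234  0.25260385] [[ 0.3   -0.     0.954]
 [-0.954  0.001  0.3  ]
 [-0.001 -1.     0.   ]] {'clock': 0.15, 'joint_pos': array([-1.40560098e+00,  3.13843865e-01,  4.52380597e-02,  1.30361577e+00,
        2.97959232e-07,  1.43119006e+00]), 'qvel': array([ 1.88144599e-03, -1.92425808e-03,  4.77004392e-03,  5.24326013e-05,
       -3.87089777e-04, -3.55171003e-04]), 'tau': array([ 2.29752724e-03, -4.81063235e+01,  2.98815590e+01,  1.39719262e-02,
       -3.18619107e-05, -4.72597876e-06]), 'tcp_pos': array([ 0.17248757, -0.54814234,  0.25260385]), 'orientation': array([ 0.57046216, -0.56975856,  0.41865961, -0.41793808]), 'wrist_force': array([-0.57435886,  0.20220611,  0.26952666]), 'ft_torque': array([-0.01135627,  0.00455027,  0.02385372]), 'finger_gap': 0.08525613954234623}
0.022
```

View images.

View pics/side0.png

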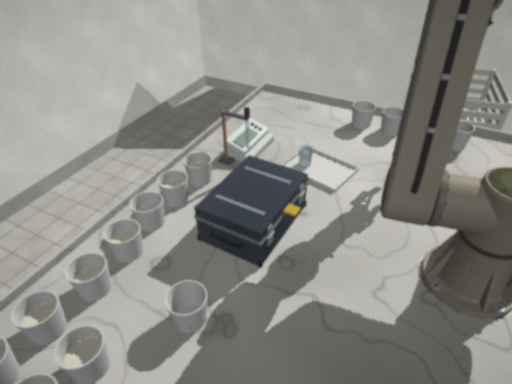

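View pics/top0.png

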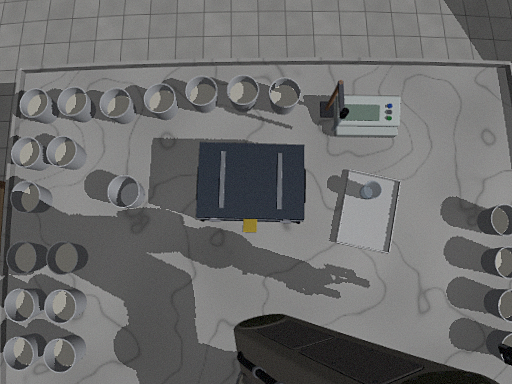

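View pics/wrist0.png

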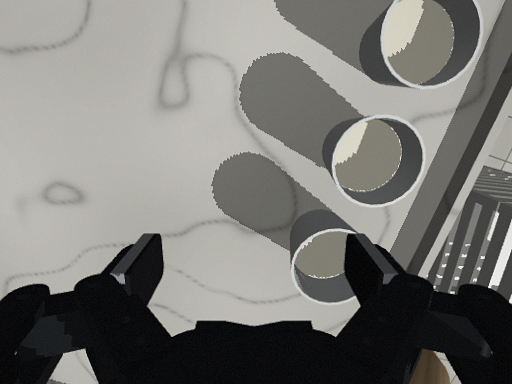

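```bash
python3 - <<'E'
from h import *
ct,im,d=load('top0'); cs,ims,ds=load('side0')
P={}
for n,c,i,dd in [('top',ct,im,d),('side',cs,ims,ds)]:
    h=hsv(i); m=(h[...,0]>15)&(h[...,0]<35)&(h[...,1]>150)&(h[...,2]>100)
    v,u=np.nonzero(m); print(n,len(u),u.mean(),v.mean(),u.min(),u.max(),v.min(),v.max())
    P[n]=(u.mean(),v.mean())
    q=pts(c,dd,m); print(np.median(q,0),q.min(0),q.max(0))
print('tri tab',tri(ct,P['top'],cs,P['side']))
# lid via depth
V,U=np.mgrid[:384,:512]
q=pts(ct,d,np.ones_like(d,bool)); v,u=np.nonzero(d>0)
sel=(u>180)&(u<320)&(v>130)&(v<225)
qq=q[sel]; 
lid=qq[(qq[:,2]>0.115)&(qq[:,2]<0.14)]
r=cv2.minAreaRect((lid[:,:2]*1000).astype(np.float32)); print('lid',r, np.median(lid[:,2]))
print(cv2.boxPoints(r))
# tray corners
h=hsv(im)
for zz,cor in [(0.014,[(350,169),(400,180),(388,252),(330,239)])]:
    print(onplane(ct,cor,zz).round(4))
bk=q[(u>330)&(u<400)&(v>165)&(v<215)&(q[:,2]>0.03)];print('beaker',len(bk), bk.mean(0),bk.max(0),bk.min(0))
mo=q[(u>100)&(u<150)&(v>165)&(v<215)&(q[:,2]>0.07)];print('mould',len(mo),mo.mean(0),mo.min(0),mo.max(0))
for n,c in (('top',ct),('side',cs)): print(n,-c['R'].T@c['t'])
tl=q[(u>325)&(u<405)&(v>165)&(v<255)]
print('table z',np.median(q[(u>150)&(u<240)&(v>240)&(v<300),2]) , 'trayfloor z',np.median(q[(u>350)&(u<380)&(v>215)&(v<235),2]))
im2=cv2.resize(im[150:270,310:420],None,fx=5,fy=5,interpolation=cv2.INTER_CUBIC); cv2.imwrite('pics/tray_zoom.png',im2[:,:,::-1])
E
```

```text
top 162 249.6604938271605 224.91358024691357 243 256 219 231
[0.46205749 0.06409644 0.10452601] [0.44590506 0.04791052 0.09941901] [0.47798991 0.08248019 0.10919862]
side 118 291.58474576271186 209.40677966101694 284 299 204 215
[0.45974993 0.06974966 0.10353821] [0.44328881 0.04876214 0.09960472] [0.47808222 0.08699378 0.10741079]
tri tab (array([0.46211887, 0.0647735 , 0.09920997]), np.float64(0.0006757402307948451))
lid ((578.052978515625, 61.96686553955078), (279.2080078125, 203.41111755371094), 87.55435180664062) 0.1258435505013359
[[470.48294  -73.17003 ]
 [673.70874  -81.849915]
 [685.62305  197.10376 ]
 [482.39722  205.78365 ]]
[[ 0.626  -0.2338  0.014 ]
 [ 0.5906 -0.3835  0.014 ]
 [ 0.3804 -0.3319  0.014 ]
 [ 0.4221 -0.1641  0.014 ]]
beaker 218 [ 0.55849151 -0.28188869  0.05595486] [ 0.58247227 -0.25300085  0.07415377] [ 0.53123191 -0.30452149  0.03005252]
mould 197 [0.56379081 0.4209953  0.07930607] [0.51657583 0.36842408 0.070424  ] [0.60642312 0.45743163 0.08610175]
top [0.41072903 0.05439863 1.07116855]
side [0.18697471 0.78402718 0.78523153]
table z 0.0005143814430873528 trayfloor z 0.004755158611033261
```

View pics/tray_zoom.png

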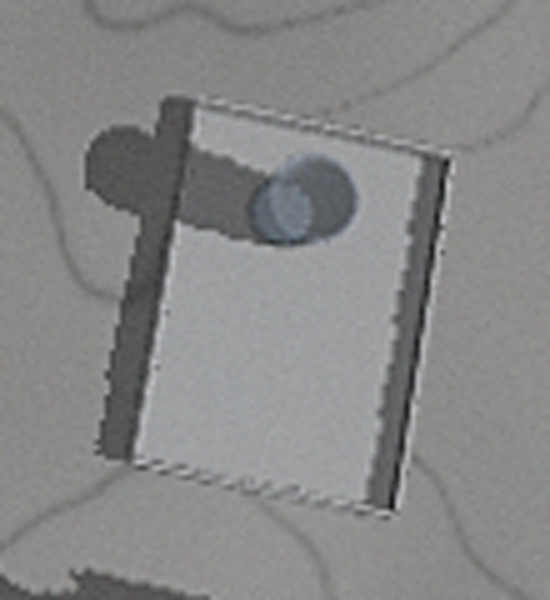

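Emit:
drive_tool(
  plan="1 -15 -3 58 0 -6.4 0;1 -15 -3 58 0 -6.4 0;1 -15 -3 58 0 -6.4 0;1 -15 -3 58 0 -6.4 0;1 -15 -3 57 0 -6.4 0;1 -15 -3 55 0 -6.4 0;1 -15 -3 53 0 -6.4 0;1 -15 -3 51 0 -6.4 0",
)

```text
clock: 1.15
tcp_pos: [0.4363, -0.1759, 0.2741]
orientation: [0.698, -0.695, 0.124, -0.123]
wrist_force: [0.2, 1.0, 0.4]
finger_gap: 0.085
```

```bash
cat >> h.py <<'E'
cx0=np.array([.578,.062,0]); yaw=np.deg2rad(-2.45)
ex=np.array([np.cos(yaw),np.sin(yaw),0]); ey=np.array([-np.sin(yaw),np.cos(yaw),0]); ez=np.array([0,0,1.])
def C(x,y,z): return cx0+ex*x+ey*y+ez*z   # case frame, m
def Rphi(phi): # approach pitched phi deg below horizontal forward, jaws in vertical plane
    f=np.deg2rad(phi); y=ex*np.cos(f)-ez*np.sin(f); x=ex*np.sin(f)+ez*np.cos(f); return np.c_[x,y,np.cross(x,y)]
def show(tgt=None,Rt=None):
    p,R,s=pose(); print('t',round(s['clock'],2),'p',p.round(4),'y',R[:,1].round(3),'x',R[:,0].round(3),'F',s['wrist_force'].round(1),'gap',round(s['finger_gap'],4)); print('q',np.round(s['joint_pos'],3))
    with open('log.txt','a') as f: f.write(' '.join(map(str,np.r_[s['joint_pos'],p,R.ravel()]))+'\n')
    if tgt is not None:
        e=R.T@(tgt-p)*1000; w=np.rad2deg(Rn.from_matrix(R.T@Rt).as_rotvec()) if Rt is not None else 0
        print('shift',e.round(1),'turn',np.round(w,2))
E
python3 -c "
from h import *
show(np.array([.38,.066,.25]),Rphi(60))"
```

```text
t 1.15 p [ 0.4363 -0.1759  0.2741] y [-0.001  0.004 -1.   ] x [ 0.939 -0.345 -0.003] F [0.2 1.  0.4] gap 0.085
q [-0.556  0.107 -0.164  1.303  0.003  1.367]
shift [-136.2   25.2  207.6] turn [  4.41 -17.37 -29.87]
```

Emit:
drive_tool(
  plan="1 -30 0 48 0 -4.3 0;1 -26 0 48 0 -4.3 0;1 -22 2 48 0 -4.3 0;1 -20 5 48 0 -4.3 0;1 -10 10 20 0 0 -7.5;1 -5 5 0 0 0 -7.5;1 0 0 0 0 0 -7.5;1 0 0 0 0 0 -7.5",
)

```text
clock: 2.15
tcp_pos: [0.3709, 0.0659, 0.2505]
orientation: [-0.681, 0.683, 0.176, 0.198]
wrist_force: [-1.2, -0.3, -0.1]
finger_gap: 0.0851
```

```bash
python3 -c "
from h import *
show(np.array([.38,.066,.18]),Rphi(45))"
```

```text
t 2.15 p [0.3709 0.0659 0.2505] y [ 0.51  -0.011 -0.86 ] x [ 0.86 -0.03  0.51] F [-1.2 -0.3 -0.1] gap 0.0851
q [-0.049 -0.509 -0.827  0.717  0.014  1.559]
shift [-28.1  65.3  -0.1] turn [ -0.67   0.31 -14.32]
```

```bash
cat >> h.py <<'E'
Rd=np.c_[ey,-ez,-ex]  # tool down, jaws along case y: tool x=ey, y=down, z=-ex
TAB=C(-.121,0,.103)
E
python3 -c "
from h import *
print(TAB); show(TAB+[0,0,.12],Rphi(90))"
```

```text
[0.45711061 0.06717245 0.103     ]
t 2.15 p [0.3709 0.0659 0.2505] y [ 0.51  -0.011 -0.86 ] x [ 0.86 -0.03  0.51] F [-1.2 -0.3 -0.1] gap 0.0851
q [-0.049 -0.509 -0.827  0.717  0.014  1.559]
shift [60.  67.6  3.8] turn [-0.51  0.54 30.68]
```

Emit:
drive_tool(
  plan="1 10 0 0 0 0 10.3;1 10 0 0 0 0 10.3;1 10 0 0 0 0 10.3;1 10 0 0 0 -10 0;1 0 0 0 0 -10 0;1 0 0 0 0 -10 0;1 0 0 0 0 -10 0;1 0 0 0 0 -10 0",
)

```text
clock: 3.15
tcp_pos: [0.3795, 0.0665, 0.2387]
orientation: [0.648, -0.635, -0.29, 0.306]
wrist_force: [-1.1, 0.9, 0.2]
finger_gap: 0.0856
```

Emit:
drive_tool(
  plan="0.6 0 0 0 0 -10 0;0.6 0 0 0 0 -10 0;0.6 0 0 0 0 -10 0;0.6 0 0 0 0 -10 0",
)

```text
clock: 3.65
tcp_pos: [0.3786, 0.0666, 0.2379]
orientation: [0.504, -0.485, -0.499, 0.511]
wrist_force: [1.1, -0.4, -0.4]
finger_gap: 0.0685
```

```bash
python3 -c "
from h import *
show(TAB,Rd)
grab('wrist','w1')"
```

```text
t 3.65 p [0.3786 0.0666 0.2379] y [-0.031  0.007 -0.999] x [-0.022  1.     0.008] F [ 1.1 -0.4 -0.4] gap 0.0685
q [-0.04  -0.026 -0.393  1.235  0.006 -0.062]
shift [ -2.2 132.4 -82.7] turn [-1.79  3.69  0.39]
```

View pics/w1.png

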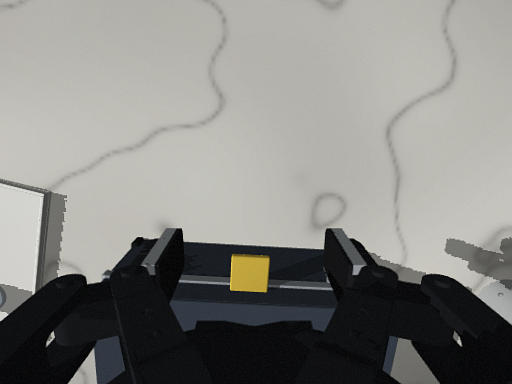

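```bash
python3 -c "
from h import *
c,i,d=load('w1');h=hsv(i); m=(h[...,0]>15)&(h[...,0]<35)&(h[...,1]>150)&(h[...,2]>100)
q=pts(c,d,m);print(np.median(q,0),np.percentile(q,[2,98],axis=0))
v,u=np.nonzero(m);print(onplane(c,[(u.mean(),v.mean())],.104))
ct,_,_=load('top0');print(tri(c,(u.mean(),v.mean()),ct,(249.66,224.91)))
"
```

```text
[0.4608051  0.06505597 0.10250062] [[0.44463396 0.04832597 0.09952208]
 [0.47884304 0.08197957 0.10381223]]
[[0.45995299 0.06512059 0.104     ]]
(array([0.46243143, 0.06501006, 0.09958501]), np.float64(0.0002682564255051325))
```

Emit:
drive_tool(
  plan="0.6 0 20 -25 -1.8 3.7 0.4;0.6 0 20 -25 0 0 0;0.6 0 25 -25 0 0 0;0.6 0 25 -7 0 0 0",
)

```text
clock: 4.2
tcp_pos: [0.4634, 0.0649, 0.1468]
orientation: [-0.511, 0.514, 0.489, -0.486]
wrist_force: [0.2, -0.2, -1.0]
finger_gap: 0.0685
```

```bash
python3 -c "
from h import *
show(TAB,Rd)"
```

```text
t 4.2 p [0.4634 0.0649 0.1468] y [ 0.007 -0.    -1.   ] x [ 0.05   0.999 -0.   ] F [ 0.2 -0.2 -1. ] gap 0.0685
q [-0.033  0.166 -0.417  0.981 -0.     0.018]
shift [ 1.9 43.7  6.7] turn [ 0.38 -0.44 -0.  ]
```

Emit:
drive_tool(
  plan="0.6 0 20 5 0 0 0;0.6 0.5 24 2 0 0 0;-0.3 0 0 0 0 0 0;-0.7 0 0 0 0 0 0;-0.7 0 0 0 0 0 0",
  grip_force=30,
)

```text
clock: 4.82
tcp_pos: [0.4559, 0.0658, 0.1005]
orientation: [-0.514, 0.515, 0.486, -0.484]
wrist_force: [-2.0, -0.4, -1.4]
finger_gap: 0.0353
```

```bash
python3 -c "
from h import *
show(TAB,Rd);grab('side','s1')"
```

```text
t 4.83 p [0.4559 0.0658 0.1005] y [ 0.003 -0.    -1.   ] x [0.06  0.998 0.   ] F [-2.  -0.4 -1.4] gap 0.0353
q [-0.031  0.202 -0.5    0.866  0.     0.028]
shift [ 1.4 -2.5 -1.1] turn [ 0.15 -0.97  0.01]
```

View pics/s1.png

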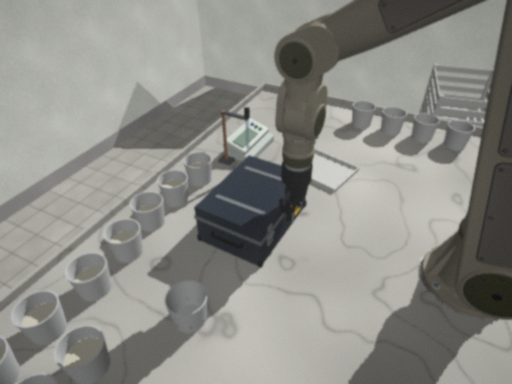

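Emit:
drive_tool(
  plan="-0.7 0 -23.1 -1.6 0 0 0;-0.7 0 -22.9 -4 0 0 0;-0.7 0 -22.3 -6.4 0 0 0;-0.7 0 -21.6 -8.7 0 0 0",
)

```text
clock: 5.38
tcp_pos: [0.4776, 0.0649, 0.1932]
orientation: [-0.514, 0.516, 0.486, -0.483]
wrist_force: [5.9, 0.5, -6.2]
finger_gap: 0.0352
```

```bash
cat >> h.py <<'E'
def arc(offs=0):
    p,R,s=pose(); g=p+R[:,1]*.003; H=C(.1,0,.095); dx=(H-g)@ex; dz=g[2]-.095
    print('theta',np.rad2deg(np.arctan2(dz,dx)).round(1),'r',np.hypot(dx,dz).round(4))
E
python3 -c "
from h import *
show(TAB,Rd);arc()"
```

```text
t 5.38 p [0.4776 0.0649 0.1932] y [ 0.005  0.001 -1.   ] x [0.059 0.998 0.001] F [ 5.9  0.5 -6.2] gap 0.0352
q [-3.200e-02  1.590e-01 -3.050e-01  1.102e+00  1.000e-03  2.700e-02]
shift [ 1.  90.1 21. ] turn [ 0.29 -0.95  0.05]
theta 25.4 r 0.2219
```

Emit:
drive_tool(
  plan="-0.7 0 -20.4 -11 0 0 0;-0.7 0 -19.1 -13 0 0 0;-0.7 0 -17.6 -15 0 0 0;-0.7 0 -16 -17 0 0 0;-0.7 0 -14 -18.5 0 0 0",
)

```text
clock: 6.0
tcp_pos: [0.5551, 0.0616, 0.2845]
orientation: [-0.513, 0.516, 0.489, -0.481]
wrist_force: [4.5, 1.6, -9.6]
finger_gap: 0.0353
```

```bash
python3 -c "
from h import *
show(TAB,Rd);arc()"
```

```text
t 6.0 p [0.5551 0.0616 0.2845] y [ 0.01   0.004 -1.   ] x [0.059 0.998 0.005] F [ 4.5  1.6 -9.6] gap 0.0353
q [-0.036  0.266  0.057  1.352  0.005  0.024]
shift [ -1.1 180.5 100. ] turn [ 0.58 -0.94  0.28]
theta 56.6 r 0.2233
```

Emit:
drive_tool(
  plan="-0.7 0 -11.5 -20 0 0 0;-0.7 0 -9.4 -21 0 0 0;-0.7 0 -7.2 -22 0 0 0;-0.7 0 -4.8 -22.7 0 0 0;-0.7 0 -2.4 -23 0 0 0",
)

```text
clock: 6.62
tcp_pos: [0.6636, 0.057, 0.3216]
orientation: [0.516, -0.514, -0.488, 0.482]
wrist_force: [-1.4, 2.0, -2.2]
finger_gap: 0.0353
```

```bash
python3 -c "
from h import *
show(TAB,Rd);arc()"
```

```text
t 6.62 p [0.6636 0.057  0.3216] y [ 0.004  0.008 -1.   ] x [0.06  0.998 0.009] F [-1.4  2.  -2.2] gap 0.0353
q [-0.038  0.502  0.494  1.559  0.009  0.022]
shift [ -4.1 217.8 207.6] turn [ 0.23 -0.99  0.49]
theta 86.4 r 0.2241
```

Emit:
drive_tool(
  plan="-0.7 0 0.3 -23 0 0 0;-0.7 0 2.5 -23 0 0 0;-0.7 0 3.5 -15 0 0 0;-0.7 0 0 0 0 0 0",
)

```text
clock: 7.12
tcp_pos: [0.7268, 0.0544, 0.317]
orientation: [0.516, -0.514, -0.488, 0.481]
wrist_force: [0.4, -0.0, -2.3]
finger_gap: 0.0354
```

```bash
python3 -c "
from h import *
show(TAB,Rd);arc();grab('side','s2')"
```

```text
t 7.12 p [0.7268 0.0544 0.317 ] y [ 0.005  0.009 -1.   ] x [0.06  0.998 0.009] F [ 0.4 -0.  -2.3] gap 0.0354
q [-0.039  0.664  0.759  1.661  0.009  0.022]
shift [ -5.4 212.6 271. ] turn [ 0.28 -1.01  0.51]
theta 102.6 r 0.2244
```

View pics/s2.png

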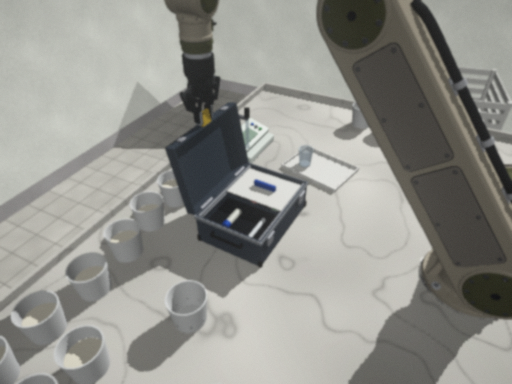

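Emit:
drive_tool(
  plan="0.2 0 0 0 0 0 0;0.6 0 0 0 0 0 0;0.6 0 -15 0 0 0 0;0.6 0 -30 0 0 0 0;0.6 0 -30 10 0 0 0;0.6 0 -10 40 0 0 0;0.6 0 0 60 0 0 0;0.6 0 10 60 0 0 0",
)

```text
clock: 8.18
tcp_pos: [0.5575, 0.063, 0.3922]
orientation: [-0.515, 0.516, 0.489, -0.478]
wrist_force: [0.2, 0.1, 1.7]
finger_gap: 0.0682
```

```bash
python3 -c "
from h import *
show(C(0,-.07,.25),Rd);grab('side','s3');grab('top','t3');grab('wrist','w3')"
```

```text
t 8.18 p [0.5575 0.063  0.3922] y [ 0.012  0.009 -1.   ] x [0.064 0.998 0.01 ] F [0.2 0.1 1.7] gap 0.0682
q [-0.035  0.283  0.342  1.618  0.009  0.029]
shift [-71.  141.7 -20.4] turn [ 0.66 -1.22  0.55]
```

View pics/s3.png

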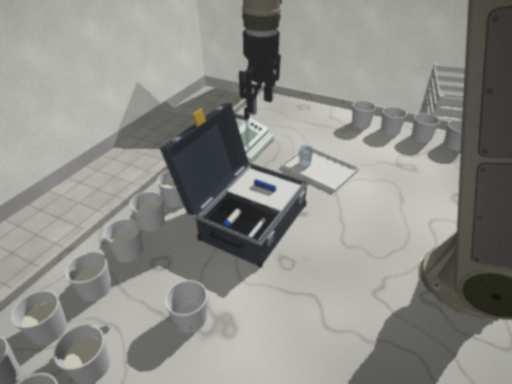

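View pics/t3.png

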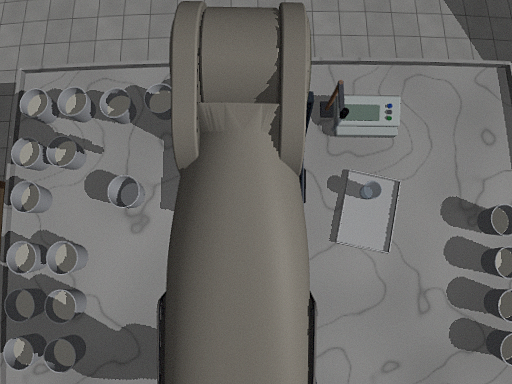

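View pics/w3.png

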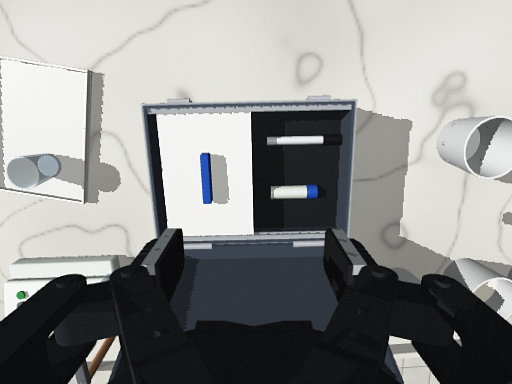

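```bash
cat >> h.py <<'E'
def blue(i):
    h=hsv(i); return (h[...,0]>105)&(h[...,0]<130)&(h[...,1]>150)&(h[...,2]>60)
E
python3 -c "
from h import *
P={}
for t in ['w3','s3']:
    c,i,d=load(t); m=blue(i).astype(np.uint8); n,l,st,ce=cv2.connectedComponentsWithStats(m)
    for k in range(1,n):
        if st[k,4]>20: print(t,st[k],ce[k])
    k=max(range(1,n),key=lambda k:st[k,4]); P[t]=(c,ce[k]); q=pts(c,d,l==k); print(np.median(q,0),np.percentile(q,[3,97],axis=0))
    if t=='w3':
        v,u=np.nonzero(l==k); r=cv2.minAreaRect((onplane(c,np.c_[u,v],.104)[:,:2]*1000).astype(np.float32)); print(r)
print(tri(P['w3'][0],P['w3'][1],P['s3'][0],P['s3'][1]))
c,i,d=load('w3')
print(onplane(c,[(144,103),(356,100)],.095), C(-.1,-.14,.095),C(-.1,.14,.095))
print('rib exp at cover 0', C(0,-.075,.1))
"
```

```text
w3 [200 153  11  51 418] [205.29665072 178.16028708]
w3 [306 184  12  15 155] [311.79354839 191.07741935]
[ 0.57515076 -0.00064739  0.10315697] [[ 0.54389125 -0.00651392  0.10146986]
 [ 0.60907021  0.00501732  0.10461977]]
((575.8483276367188, -0.5258631706237793), (11.409621238708496, 69.70943450927734), 87.62164306640625)
s3 [223 220   7   7  32] [226.0625 223.1875]
[0.61388887 0.15712659 0.06067721] [[0.60664343 0.14986337 0.05403938]
 [0.62365406 0.16126819 0.06530984]]
(array([ 0.67177345, -0.01553907, -0.1186053 ]), np.float64(0.10067654521335319))
[[ 0.47164634 -0.0716595   0.095     ]
 [ 0.48509923  0.20543467  0.095     ]] [ 0.47210675 -0.07359727  0.095     ] [0.48407606 0.20614678 0.095     ]
rib exp at cover 0 [ 0.57479393 -0.01293144  0.1       ]
```

```bash
python3 -c "
from h import *
c,i,d=load('w3');s,si,_=load('s3')
h=hsv(si)[170:200,245:285]; m=(h[...,0]>100)&(h[...,0]<130)&(h[...,1]>110)
v,u=np.nonzero(m); print(len(u),u.mean()+245,v.mean()+170)
print(tri(c,(205.3,178.2),s,(u.mean()+245,v.mean()+170)))
show(np.array([.576,-.0005,.112]),Rd)
"
```

```text
95 264.46315789473687 185.06315789473683
(array([ 0.57713631, -0.00211673,  0.09461976]), np.float64(0.0005766002507075866))
t 8.32 p [0.5532 0.0636 0.3908] y [ 0.004  0.009 -1.   ] x [0.063 0.998 0.009] F [ 0.9 -1.2  1.5] gap 0.0685
q [-0.034  0.28   0.335  1.622  0.009  0.029]
shift [-65.2 278.3 -26. ] turn [ 0.18 -1.17  0.54]
```

Emit:
drive_tool(
  plan="0.2 -22 45 -6 0.6 -1.2 0.5;0.2 -22 45 -6 0 0 0;0.2 -20 45 -6 0 0 0;0.2 0 45 0 0 0 0;0.2 0 30 0 0 0 0;0.2 0 5 0 0 0 0",
)

```text
clock: 9.07
tcp_pos: [0.5812, -0.005, 0.1787]
orientation: [-0.506, 0.515, 0.493, -0.485]
wrist_force: [0.7, 0.2, -0.1]
finger_gap: 0.0513
```

```bash
python3 -c "
from h import *
show(np.array([.576,-.0005,.112]),Rd)
"
```

```text
t 9.07 p [ 0.5812 -0.005   0.1787] y [ 0.018 -0.002 -1.   ] x [ 0.043  0.999 -0.001] F [ 0.7  0.2 -0.1] gap 0.0513
q [-1.470e-01  3.420e-01 -9.800e-02  1.112e+00  1.000e-03 -1.040e-01]
shift [ 4.3 66.6  6.6] turn [ 1.03 -0.02 -0.05]
```

Emit:
drive_tool(
  plan="0.2 4 25 4 1 0 0;0.2 0 25 2 0 0 0;0.2 0 13 0 0 0 0;0.2 0 3 0 0 0 0",
)

```text
clock: 9.57
tcp_pos: [0.5808, -0.0007, 0.1131]
orientation: [-0.508, 0.513, 0.491, -0.488]
wrist_force: [-0.2, 0.5, -0.7]
finger_gap: 0.0511
```

```bash
python3 -c "
from h import *
show(np.array([.576,-.0005,.111]),Rd)
grab('wrist','w4')"
```

```text
t 9.57 p [ 0.5808 -0.0007  0.1131] y [ 0.007 -0.002 -1.   ] x [ 0.043  0.999 -0.001] F [-0.2  0.5 -0.7] gap 0.0511
q [-0.139  0.396 -0.188  0.979 -0.001 -0.096]
shift [-0.   2.1  4.8] turn [ 0.4   0.   -0.08]
```

View pics/w4.png

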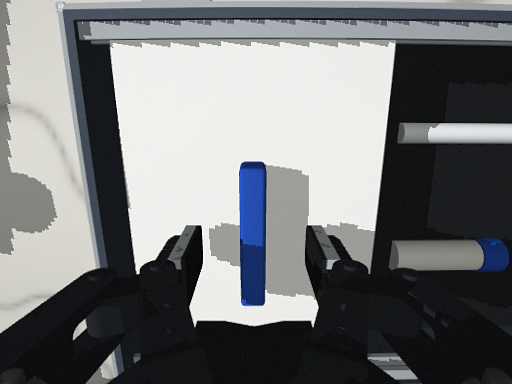

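Fingers straddle the rib (253,235) centrally. Close and slide.

Emit:
drive_tool(
  plan="-0.4 0 1 2 0 0 0;-1 0 0 0 0 0 0;-1 0 0 0 0 0 0;-1 0 0 0 0 0 0;-1 5 0 0 0 0 0;-1 12 0 0 0 0 0;-1 18 0 0 0 0 0",
)

```text
clock: 10.5
tcp_pos: [0.5814, 0.0343, 0.1139]
orientation: [-0.508, 0.515, 0.49, -0.487]
wrist_force: [-0.2, -1.8, -1.0]
finger_gap: 0.0112
```

```bash
python3 -c "
from h import *
show(C(0,.062,.112),Rd)"
```

```text
t 10.5 p [0.5814 0.0343 0.1139] y [ 0.01  -0.004 -1.   ] x [ 0.045  0.999 -0.004] F [-0.2 -1.8 -1. ] gap 0.0112
q [-0.077  0.397 -0.186  0.978 -0.003 -0.032]
shift [89.6  1.6  4.8] turn [ 0.57 -0.15 -0.21]
```

Emit:
drive_tool(
  plan="-1 18 0 0 0 0 0;-1 18 0 0 0 0 0;-1 18 0 0 0 0 0;-1 16 0 0 0 0 0;-1 8 0 0 0 0 0;-1 6 0 0 0 0 0",
)

```text
clock: 11.25
tcp_pos: [0.5853, 0.1267, 0.1139]
orientation: [-0.507, 0.514, 0.491, -0.488]
wrist_force: [-0.0, -10.9, -0.6]
finger_gap: 0.0108
```

```bash
python3 -c "
from h import *
show(C(0,.062,.112),Rd)"
```

```text
t 11.25 p [0.5853 0.1267 0.1139] y [ 0.01  -0.005 -1.   ] x [ 0.042  0.999 -0.004] F [ -0.  -10.9  -0.6] gap 0.0108
q [ 0.082  0.426 -0.141  0.994 -0.005  0.123]
shift [-2.9  1.9  4.5] turn [ 0.61  0.06 -0.24]
```

Emit:
drive_tool(
  plan="-1 2 0 0 0 0 0;-0.5 0 0 0 0 0 0;0 0 0 0 0 0 0;0.2 0 -10 0 0 0 0;0.2 0 -50 0 0 0 0;0.2 -30 -60 0 0 0 0;0.2 -60 -60 15 0 0 0;0.2 -50 -30 20 0 0 0",
)

```text
clock: 12.25
tcp_pos: [0.5471, 0.0086, 0.3104]
orientation: [-0.505, 0.513, 0.491, -0.49]
wrist_force: [0.3, -1.1, -0.1]
finger_gap: 0.0513
```

```bash
python3 -c "
from h import *
show(C(0,-.075,.3),Rd)
grab('wrist','w5');grab('side','s5')"
```

```text
t 12.25 p [0.5471 0.0086 0.3104] y [ 0.008 -0.006 -1.   ] x [ 0.037  0.999 -0.006] F [ 0.3 -1.1 -0.1] gap 0.0513
q [-0.128  0.243  0.09   1.409 -0.005 -0.091]
shift [-20.4  10.8 -28.4] turn [ 0.49  0.34 -0.35]
```

View pics/w5.png

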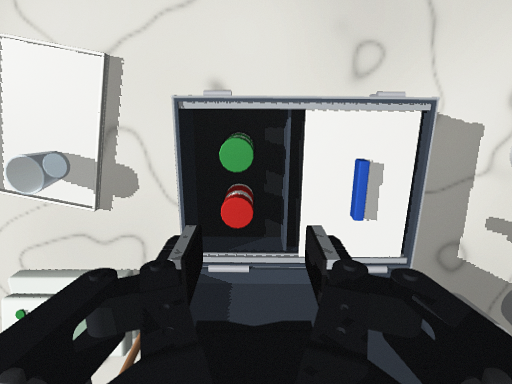

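View pics/s5.png

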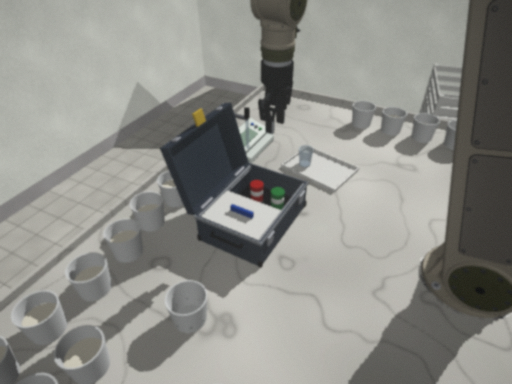

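```bash
python3 -c "
from h import *
c,i,d=load('w5');s,si,sd=load('s5')
for nm,f in (('red',lambda h:((h[...,0]<8)|(h[...,0]>172))&(h[...,1]>150)&(h[...,2]>60)),('green',lambda h:(h[...,0]>45)&(h[...,0]<85)&(h[...,1]>120)&(h[...,2]>50))):
    P=[]
    for cc,ii,dd in ((c,i,d),(s,si,sd)):
        n,l,st,ce=cv2.connectedComponentsWithStats(f(hsv(ii)).astype(np.uint8)); k=max(range(1,n),key=lambda k:st[k,4]); P.append((l==k,ce[k])); print(nm,st[k],ce[k])
    q=pts(c,d,P[0][0]); top=q[q[:,2]>np.percentile(q[:,2],90)-.004]
    print('top z',np.median(top[:,2]),cv2.minEnclosingCircle((top[:,:2]*1000).astype(np.float32)), top.mean(0))
    q=pts(s,sd,P[1][0]);print('side top z',np.percentile(q[:,2],[50,95]),q.mean(0))
    v,u=np.nonzero(P[1][0]); w=v<np.percentile(v,45)
    print('tri', tri(c,P[0][1],s,(u[w].mean(),v[w].mean())))
print(C(.036,-.0755,.08),C(-.036,-.0755,.08))
"
```

```text
red [220 194  34  35 896] [236.6328125  210.94866071]
red [250 180  13  10 107] [256.1588785  184.55140187]
top z 0.07841444115997259 ((611.5447387695312, -16.18137550354004), 20.48023223876953) [ 0.61078767 -0.01583844  0.07836893]
side top z [0.07993264 0.08177989] [ 0.60874404 -0.01077341  0.07915831]
tri (array([ 0.60877504, -0.01484854,  0.08577797]), np.float64(0.0034220076907001927))
green [219 135  35  38 993] [235.98791541 153.9979859 ]
green [272 188  12   8  84] [277.47619048 191.42857143]
top z 0.07831865689574985 ((540.6217041015625, -13.220250129699707), 20.521289825439453) [ 0.54006136 -0.01303192  0.07829868]
side top z [0.08013224 0.08244116] [ 0.53767102 -0.00907892  0.08009768]
tri (array([ 0.53905467, -0.01218354,  0.08575817]), np.float64(0.0013597768184450045))
[ 0.61073965 -0.0149699   0.08      ] [ 0.53880547 -0.01189207  0.08      ]
```

```bash
python3 -c "
from h import *
show(np.array([.611,-.0157,.074]),Rd)"
```

```text
t 12.35 p [0.5469 0.0057 0.3131] y [ 0.012 -0.008 -1.   ] x [ 0.043  0.999 -0.008] F [ 0.4  0.2 -0.1] gap 0.0515
q [-0.133  0.238  0.091  1.409 -0.007 -0.09 ]
shift [-16.7 240.  -61.9] turn [ 0.73 -0.02 -0.45]
```

Emit:
drive_tool(
  plan="0.45 -13 40 -21 0.5 0 -0.3;0.45 -12 45 -21 0 0 0;0.45 -2 45 -18 0 0 0;0.45 0 25 -5 0 0 0;0.45 0 5 0 0 0 0",
)

```text
clock: 12.98
tcp_pos: [0.6165, -0.0249, 0.155]
orientation: [-0.507, 0.515, 0.492, -0.485]
wrist_force: [-0.1, 0.0, 1.1]
finger_gap: 0.0617
```

```bash
python3 -c "
from h import *
show(np.array([.611,-.0157,.074]),Rd)"
```

```text
t 12.97 p [ 0.6165 -0.0249  0.155 ] y [ 0.015 -0.001 -1.   ] x [ 0.044  0.999 -0.   ] F [-0.1  0.   1.1] gap 0.0617
q [-0.171  0.425 -0.034  1.097  0.002 -0.127]
shift [ 9.  80.9  7. ] turn [ 0.83 -0.1  -0.02]
```

Emit:
drive_tool(
  plan="0.45 9 10 6 0.8 0 0;0.45 0 25 0 0 0 0;0.45 0 5 0 0 0 0",
)

```text
clock: 13.35
tcp_pos: [0.6112, -0.0133, 0.1169]
orientation: [-0.51, 0.511, 0.49, -0.488]
wrist_force: [0.7, -0.2, 0.4]
finger_gap: 0.0621
```

```bash
python3 -c "
from h import *
show(np.array([.611,-.0157,.074]),Rd)
grab('wrist','w6')"
```

```text
t 13.35 p [ 0.6112 -0.0133  0.1169] y [ 0.003  0.    -1.   ] x [0.043 0.999 0.   ] F [ 0.7 -0.2  0.4] gap 0.0621
q [-1.530e-01  4.510e-01 -9.300e-02  1.024e+00  1.000e-03 -1.100e-01]
shift [-2.4 42.9  0.2] turn [ 0.16 -0.02  0.02]
```

View pics/w6.png

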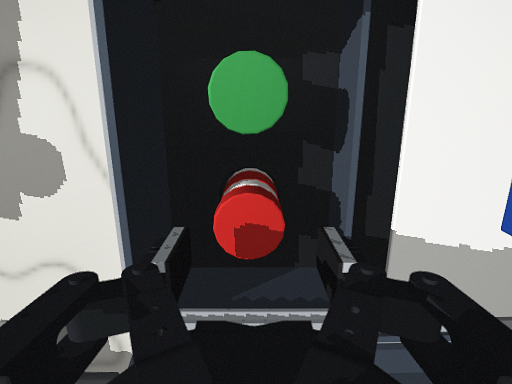

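Emit:
drive_tool(
  plan="0.45 -2.4 15 0 0 0 0;0.45 0 15 0 0 0 0;0.45 0 12 0 0 0 0;0.45 0 1 0 0 0 0",
)

```text
clock: 13.9
tcp_pos: [0.6129, -0.0158, 0.074]
orientation: [-0.509, 0.512, 0.491, -0.487]
wrist_force: [0.1, -1.3, 0.2]
finger_gap: 0.0621
```

```bash
python3 -c "
from h import *
show(np.array([.611,-.0157,.074]),Rd)"
```

```text
t 13.9 p [ 0.6129 -0.0158  0.074 ] y [ 0.007 -0.    -1.   ] x [0.043 0.999 0.   ] F [ 0.1 -1.3  0.2] gap 0.0621
q [-0.157  0.487 -0.15   0.927  0.001 -0.114]
shift [-0.  -0.1  1.9] turn [ 0.41 -0.01  0.  ]
```

Emit:
drive_tool(
  plan="0 0 0 2 0 0 0;-0.3 0 0 0 0 0 0;-0.3 0 0 0 0 0 0;-0.3 0 0 0 0 0 0",
  grip_force=30,
)

```text
clock: 14.4
tcp_pos: [0.6112, -0.0158, 0.0745]
orientation: [-0.509, 0.513, 0.491, -0.487]
wrist_force: [-0.1, 0.4, -0.4]
finger_gap: 0.0399
```

```bash
python3 -c "
from h import *
show(np.array([.611,-.0157,.22]),Rd)"
```

```text
t 14.4 p [ 0.6112 -0.0158  0.0745] y [ 0.008 -0.    -1.   ] x [ 0.043  0.999 -0.   ] F [-0.1  0.4 -0.4] gap 0.0399
q [-0.157  0.483 -0.155  0.925  0.001 -0.114]
shift [ 1.000e-01 -1.454e+02 -1.000e+00] turn [ 0.46 -0.02 -0.  ]
```

Emit:
drive_tool(
  plan="-0.3 0 -10 0 0 0 0;-0.3 0 -20 0 0 0 0;-0.3 0 -25 0 0 0 0;-0.3 0 -30 0 0 0 0;-0.3 0 -30 0 0 0 0;-0.3 0 -25 0 0 0 0;-0.3 0 -10 0 0 0 0",
)

```text
clock: 15.28
tcp_pos: [0.6096, -0.0156, 0.2326]
orientation: [-0.508, 0.513, 0.491, -0.487]
wrist_force: [-0.6, -0.1, -1.5]
finger_gap: 0.0397
```

```bash
python3 -c "
from h import *
show(np.array([.611,-.0157,.22]),Rd)
grab('wrist','w7');grab('side','s7')
c,i,d=load('t3')
# tray via top0
c,i,d=load('top0');h=hsv(i);m=(h[...,2]>175)&(h[...,1]<25); m[:160]=0;m[260:]=0;m[:,:325]=0;m[:,410:]=0
n,l,st,ce=cv2.connectedComponentsWithStats(m.astype(np.uint8));k=max(range(1,n),key=lambda k:st[k,4]);print(st[k])
v,u=np.nonzero(l==k);r=cv2.minAreaRect((onplane(c,np.c_[u,v],.005)[:,:2]*1000).astype(np.float32));print(r,cv2.boxPoints(r))
"
```

```text
t 15.28 p [ 0.6096 -0.0156  0.2326] y [ 0.009 -0.    -1.   ] x [ 0.043  0.999 -0.   ] F [-0.6 -0.1 -1.5] gap 0.0397
q [-1.580e-01  3.800e-01  9.100e-02  1.273e+00  1.000e-03 -1.150e-01]
shift [-0.  12.6 -1.3] turn [ 0.52 -0.01 -0.  ]
[344 200   1   3   3]
((532.0906982421875, -212.6478271484375), (0.00019635260105133057, 5.928466320037842), 86.90164947509766) [[ 529.1308  -212.4877 ]
 [ 535.0506  -212.80814]
 [ 535.0506  -212.80795]
 [ 529.1308  -212.48752]]
```

View pics/w7.png

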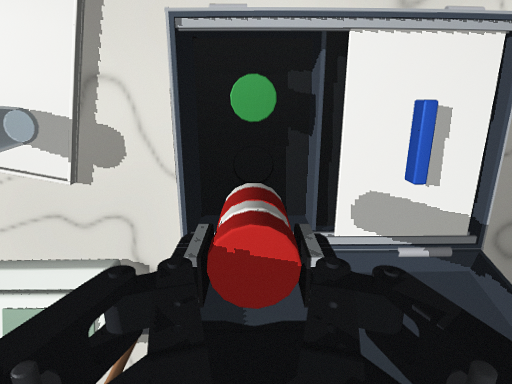

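View pics/s7.png

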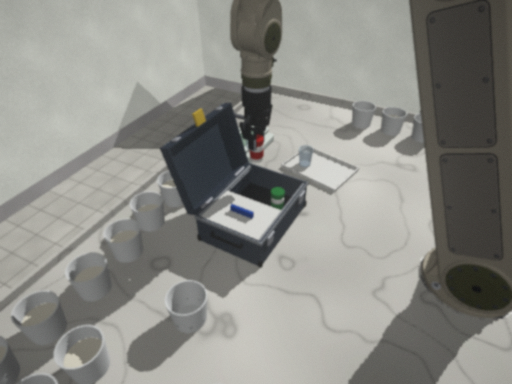

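```bash
python3 -c "
from h import *
c,i,d=load('top0')
q=onplane(c,[(349,169.4),(400,181),(389.4,253),(337,242)],.014)
print(q.round(4),'c',q.mean(0),[np.linalg.norm(q[a]-q[b]).round(4) for a,b in((0,1),(1,2),(2,3),(3,0))])
c,i,d=load('w5')
print(onplane(c,[(104,54),(97,210),(0,37),(0,190)],.014))
c,i,d=load('w3'); print(onplane(c,[(90,70),(85,202),(0,58)],.014))
for t in ['w5','w3']:
  c,i,d=load(t);v,u=np.mgrid[:384,:512]; h=hsv(i)
"

```

```text
[[ 0.6249 -0.2307  0.014 ]
 [ 0.5876 -0.3832  0.014 ]
 [ 0.3774 -0.3359  0.014 ]
 [ 0.413  -0.184   0.014 ]] c [ 0.50070949 -0.28344638  0.014     ] [np.float64(0.157), np.float64(0.2154), np.float64(0.1561), np.float64(0.2169)]
[[ 0.4156866  -0.17903664  0.014     ]
 [ 0.625285   -0.22442583  0.014     ]
 [ 0.38827366 -0.31112707  0.014     ]
 [ 0.59010928 -0.36317887  0.014     ]]
[[ 0.41515312 -0.17430796  0.014     ]
 [ 0.62387596 -0.22429643  0.014     ]
 [ 0.38733302 -0.31027241  0.014     ]]
```

```bash
python3 -c "
from h import *
show(np.array([.452,-.270,.2]),Rd)"
```

```text
t 15.38 p [ 0.6095 -0.0156  0.2318] y [ 0.009 -0.    -1.   ] x [ 0.043  0.999 -0.   ] F [ 0.9  0.6 -0.7] gap 0.0397
q [-1.580e-01  3.810e-01  9.000e-02  1.271e+00  1.000e-03 -1.150e-01]
shift [-260.9   30.5  146.7] turn [ 0.49 -0.01 -0.  ]
```

Emit:
drive_tool(
  plan="-0.3 -20 0 11 0 0 0;-0.3 -36 0 20 0 0 0;-0.3 -40 0 23 0 0 0;-0.3 -40 2 23 0 0 0;-0.3 -40 4 23 0 0 0;-0.3 -40 4 22 0 0 0;-0.3 -28 4 15 0 0 0;-0.3 -12 4 6 0 0 0",
)

```text
clock: 16.38
tcp_pos: [0.4418, -0.2737, 0.2023]
orientation: [0.514, -0.508, -0.488, 0.49]
wrist_force: [0.0, 0.3, -1.3]
finger_gap: 0.0402
```

```bash
python3 -c "
from h import *
show(np.array([.452,-.270,.0705]),Rd);grab('wrist','w8');grab('top','t8')"
```

```text
t 16.38 p [ 0.4418 -0.2737  0.2023] y [-0.007  0.005 -1.   ] x [0.044 0.999 0.004] F [ 0.   0.3 -1.3] gap 0.0402
q [-7.090e-01  2.350e-01 -1.860e-01  1.158e+00 -1.000e-03 -6.650e-01]
shift [  3.6 131.7 -10.9] turn [-0.4  -0.06  0.25]
```

View pics/w8.png

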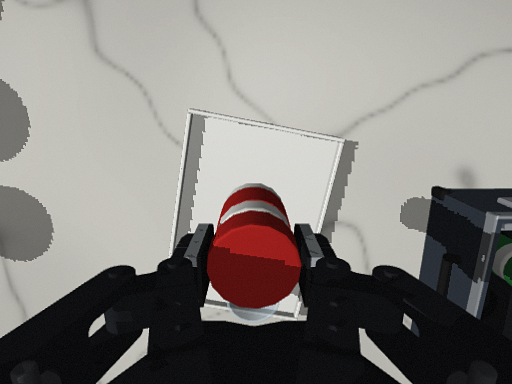

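View pics/t8.png

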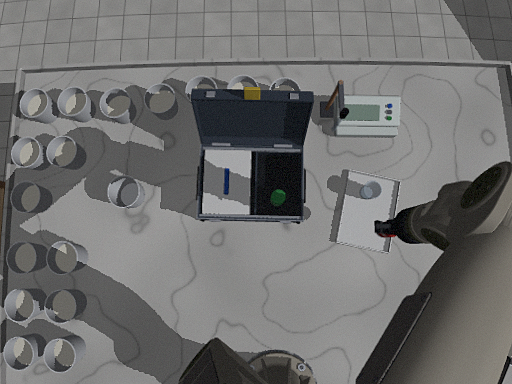

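```bash
python3 -c "
from h import *
c,i,d=load('w8');t,_,td=load('top0')
print(onplane(c,[(190,110),(343,138)],.014)); print(tri(c,(190,110),t,(389.4,253)),tri(c,(343,138),t,(337,242)))
q=pts(t,td,np.ones_like(td,bool)); m=np.hypot(q[:,0]-.452,q[:,1]+.27)<.03;print('floor z top',np.median(q[m,2]))
q=pts(c,d,np.ones_like(d,bool)); m=np.hypot(q[:,0]-.42,q[:,1]+.27)<.02;print('floor z wrist',np.median(q[m,2]))
"
```

```text
[[ 0.37865205 -0.33248396  0.014     ]
 [ 0.41246754 -0.18171001  0.014     ]]
(array([ 0.37828627, -0.32835885,  0.03466156]), np.float64(0.0005274452191119082)) (array([ 0.41253046, -0.18295857,  0.0179087 ]), np.float64(0.0010447983170287275))
floor z top 0.004655957904586838
floor z wrist 0.26084164149456335
```

Emit:
drive_tool(
  plan="-0.3 3.6 20 -6 -0.4 0 0.2;-0.3 0 30 -4 0 0 0;-0.3 0 30 0 0 0 0;-0.3 0 20 0 0 0 0;-0.3 0 8 0 0 0 0",
)

```text
clock: 17.1
tcp_pos: [0.455, -0.2651, 0.0913]
orientation: [0.51, -0.509, -0.492, 0.489]
wrist_force: [-0.8, -0.1, -0.4]
finger_gap: 0.0403
```

```bash
python3 -c "
from h import *
show(np.array([.452,-.270,.0705]),Rd)"
```

```text
t 17.1 p [ 0.455  -0.2651  0.0913] y [ 0.002  0.003 -1.   ] x [0.038 0.999 0.003] F [-0.8 -0.1 -0.4] gap 0.0403
q [-0.682  0.328 -0.351  0.892  0.003 -0.644]
shift [-5.  20.8  2.9] turn [0.1  0.28 0.17]
```

Emit:
drive_tool(
  plan="-0.3 -3 8 0 0 0 0;-0.3 0 6 0 0 0 0;-0.3 0 3 0 0 0 0;-0.3 0 1 0 0 0 0;-0.3 0 0 0 0 0 0",
)

```text
clock: 17.73
tcp_pos: [0.4564, -0.2681, 0.0738]
orientation: [-0.508, 0.51, 0.492, -0.489]
wrist_force: [-0.3, -0.1, -0.5]
finger_gap: 0.04
```

```bash
python3 -c "
from h import *
show(np.array([.452,-.270,.0695]),Rd)"
```

```text
t 17.73 p [ 0.4564 -0.2681  0.0738] y [ 0.004  0.002 -1.   ] x [0.036 0.999 0.002] F [-0.3 -0.1 -0.5] gap 0.04
q [-0.685  0.349 -0.37   0.85   0.004 -0.648]
shift [-2.   4.3  4.4] turn [0.22 0.36 0.1 ]
```

Emit:
drive_tool(
  plan="-0.3 0 1.5 0 0 0 0;-0.3 0 1.5 0 0 0 0;-0.3 0 1 0 0 0 0",
)

```text
clock: 18.1
tcp_pos: [0.4568, -0.2685, 0.0703]
orientation: [-0.508, 0.51, 0.492, -0.489]
wrist_force: [0.5, 0.6, -1.7]
finger_gap: 0.04
```

Emit:
drive_tool(
  plan="-0.3 0 1 0 0 0 0;-0.3 0 0 0 0 0 0",
)

```text
clock: 18.35
tcp_pos: [0.4567, -0.2684, 0.0691]
orientation: [-0.508, 0.51, 0.492, -0.489]
wrist_force: [0.6, 0.7, -1.7]
finger_gap: 0.0401
```

```bash
python3 -c "
from h import *
show(np.array([.452,-.270,.0695]),Rd);grab('wrist','w9');c,i,d=load('w9')
h=hsv(i);cv2.imwrite('pics/w9z.png',i[100:330,130:400,::-1].repeat(2,0).repeat(2,1))"
```

```text
t 18.35 p [ 0.4567 -0.2684  0.0691] y [ 0.005  0.001 -1.   ] x [0.037 0.999 0.001] F [ 0.6  0.7 -1.7] gap 0.0401
q [-0.685  0.355 -0.376  0.838  0.004 -0.648]
shift [-1.8 -0.5  4.7] turn [0.27 0.35 0.06]
```

View pics/w9z.png

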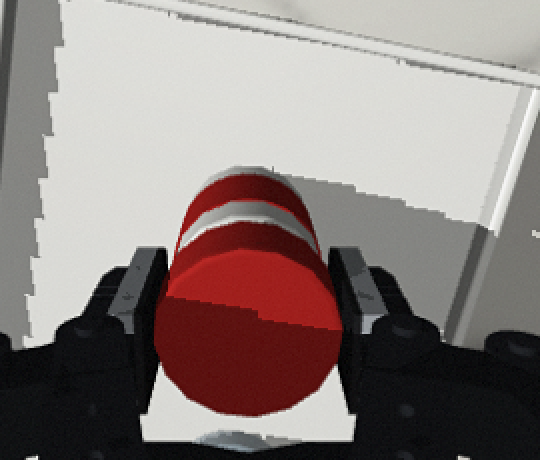

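Emit:
drive_tool(
  plan="-0.3 0 1 0 0 0 0;-0.3 0 0 0 0 0 0",
)

```text
clock: 18.65
tcp_pos: [0.4568, -0.2685, 0.0681]
orientation: [-0.508, 0.51, 0.492, -0.489]
wrist_force: [-0.4, 0.3, -1.1]
finger_gap: 0.0399
```

Emit:
drive_tool(
  plan="-0.3 0 1 0 0 0 0;-0.3 0 0 0 0 0 0",
)

```text
clock: 18.9
tcp_pos: [0.4572, -0.2687, 0.0681]
orientation: [-0.508, 0.511, 0.492, -0.489]
wrist_force: [0.1, -0.1, -0.7]
finger_gap: 0.0399
```

Emit:
drive_tool(
  plan="-0.3 0 1.5 0 0 0 0;-0.3 0 0 0 0 0 0",
)

```text
clock: 19.15
tcp_pos: [0.4577, -0.269, 0.0681]
orientation: [-0.507, 0.511, 0.493, -0.489]
wrist_force: [0.1, -0.7, -1.4]
finger_gap: 0.0399
```

```bash
python3 -c "
from h import *
show();grab('side','s10')"
```

```text
t 19.15 p [ 0.4577 -0.269   0.0681] y [ 0.008 -0.001 -1.   ] x [ 0.036  0.999 -0.001] F [ 0.1 -0.7 -1.4] gap 0.0399
q [-0.685  0.355 -0.377  0.832  0.004 -0.648]
```

```bash
python3 -c "
from h import *
grab('wrist','w10')
for t in ['w9','w10']:
    c,i,d=load(t);h=hsv(i);m=((h[...,0]<8)|(h[...,0]>172))&(h[...,1]>150)&(h[...,2]>60)
    q=pts(c,d,m);print(t,'captop',np.percentile(q[:,2],[5,50,80,95]))
    m=(h[...,1]<40)&(h[...,2]>190); q=pts(c,d,m); m2=np.hypot(q[:,0]-.405,q[:,1]+.26)<.02; print(m2.sum(),'floor',np.median(q[m2,2]))
show(np.array([.457,-.269,.0675]),Rd)
"
```

```text
w9 captop [0.03415049 0.07348159 0.07404329 0.07453285]
3201 floor 0.0023627372552055825
w10 captop [0.03327171 0.07241044 0.07294565 0.07342875]
3252 floor 0.0023852567479709375
t 19.25 p [ 0.4578 -0.2691  0.0679] y [ 0.008 -0.001 -1.   ] x [ 0.036  0.999 -0.001] F [ 0.5 -0.6  2.1] gap 0.0403
q [-0.685  0.356 -0.377  0.831  0.004 -0.648]
shift [0.  0.4 0.8] turn [ 0.44  0.36 -0.04]
```

Emit:
drive_tool(
  plan="-0.05 0 0 0 0 0 0;0.05 0 0 0 0 0 0;0.2 0 0 0 0 0 0;0.35 0 0 0 0 0 0;0.35 0 0 0 0 0 0;0.35 0 -10 0 0 0 0;0.35 0 -25 0 0 0 0;0.35 0 -35 0 0 0 0",
)

```text
clock: 20.25
tcp_pos: [0.4554, -0.2676, 0.1373]
orientation: [0.509, -0.509, -0.492, 0.489]
wrist_force: [-0.5, -0.9, 0.3]
finger_gap: 0.0578
```

```bash
python3 -c "
from h import *
show();grab('side','s11');grab('wrist','w11')"
```

```text
t 20.25 p [ 0.4554 -0.2676  0.1373] y [ 0.002  0.003 -1.   ] x [0.037 0.999 0.003] F [-0.5 -0.9  0.3] gap 0.0578
q [-0.685  0.288 -0.282  1.001  0.004 -0.649]
```

View pics/w11.png

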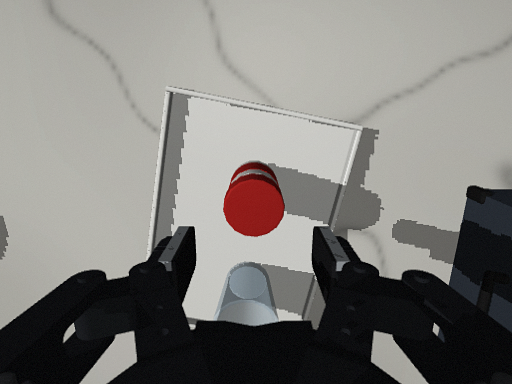

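Emit:
drive_tool(
  plan="0.35 0 -40 0 0 0 0;0.35 0 -50 0 0 0 0;0.35 -20 -10 20 0 0 0;0.35 -50 0 20 0 0 0;0.35 -50 0 20 0 0 0;0.35 -40 0 10 0 0 0;0.35 0 0 0 0 0 0;0.35 0 0 0 0 0 0",
)

```text
clock: 21.35
tcp_pos: [0.3795, -0.4305, 0.2461]
orientation: [-0.504, 0.512, 0.493, -0.49]
wrist_force: [0.7, 0.3, -0.2]
finger_gap: 0.0575
```

```bash
python3 -c "
from h import *
show();grab('side','s12');grab('top','t12')
c,i,d=load('t12');q=pts(c,d,np.ones_like(d,bool));v,u=np.nonzero(d>0)
c0,i0,d0=load('top0')
bk=q[(u>330)&(u<400)&(v>165)&(v<215)&(q[:,2]>0.03)];print('beaker',bk.mean(0))
mo=q[(u>100)&(u<150)&(v>165)&(v<215)&(q[:,2]>0.07)];print('mould',mo.mean(0))
"
```

```text
t 21.35 p [ 0.3795 -0.4305  0.2461] y [ 0.012 -0.005 -1.   ] x [ 0.034  0.999 -0.004] F [ 0.7  0.3 -0.2] gap 0.0575
q [-0.991  0.304  0.016  1.272  0.007 -0.958]
beaker [ 0.55863387 -0.28187549  0.05582697]
mould [0.56524579 0.42117307 0.07923083]
```

View pics/s12.png

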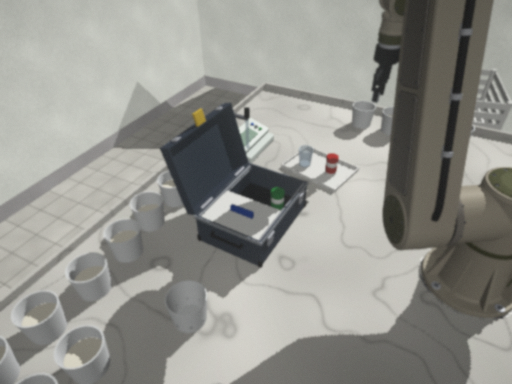

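View pics/t12.png

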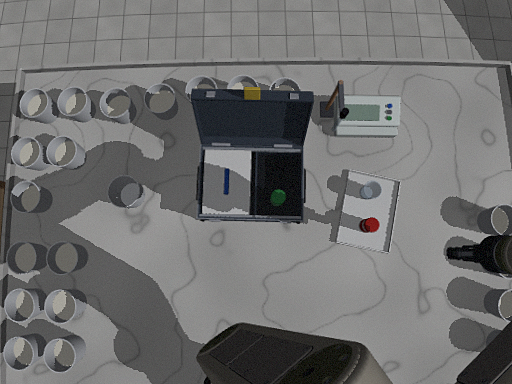

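```bash
python3 -c "
from h import *
c,i,d=load('t12');m=blue(i);m[:, :190]=0;m[:,300:]=0;v,u=np.nonzero(m);p=onplane(c,[(u.mean(),v.mean())],.104)[0];print(len(u),(p-cx0)@ex,(p-cx0)@ey)
print(job.hand_in())"
```

```text
78 -0.00041183441454556045 0.0643716196879057
the job is handed in; nothing more can be done
None
```

The kit is set up as asked, and I handed the job in at about 21 s on the clock. No verdict came back.

**What I did**
- **Lid:** I gripped the yellow tab on its sides and swung the lid over to about 103°. After release it stayed open by itself.
- **Inner cover:** I gripped the blue rib and slid the cover left until about 11 N of resistance showed it was against its stop.
- **Red bottle:** I lifted it by the cap, lowered it onto the tray in roughly 1 mm steps until it touched the floor, then opened the fingers and backed away.

**Last checks, from the top and side cameras**
- The lid is open.
- The rib is at case y = 64 mm. I expected about 61 mm at the stop, so the two agree within measuring error.
- The red bottle stands upright in the near half of the tray. Just before release, its cap top measured 70 mm above the tray floor, which matches its height.
- The green bottle is still in its recess.
- The beaker's measured position changed by less than 1 mm and the mould's by about 1.5 mm, which is within measuring noise.
- The robot is clear of everything.

**Checks that disagreed or failed**
- **Touchdown force:** The wrist force stayed within noise (about 2 N at most) when the bottle touched down. I judged contact from the height stopping and from the depth picture.
- **Tray corner:** One two-view height for a tray corner came out at 35 mm instead of 14 mm, so I did not use it.
- **Bottle caps:** Two-view heights for the caps read about 86 mm where the depth images gave 78–80 mm. I used the depth value, which matches the text.
- **Tray floor:** The wrist camera read the tray floor at 2.4 mm, against 4.7 mm from the top camera.

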